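Air the germination box: prop its lid on the long stay

TASK

Air the wooden germination box: its clear lid is leaning wide open. Flip up the longer of the two steel stays that lie folded on the box's end walls, then swing the lid over so that it comes down and rests propped on that stay. Leave the shorter stay folded down.

Things in the scene. Friction and masses are not known exactly. Their poses are not given: they have to be found in the camera images.
- box: Fixed wooden box, 260 (x) by 220 (y) mm; origin at the centre of its underside, z up, x roughly away from the robot. Long walls at y = +-104 are 83 high, end walls at x = +-125 (10 thick) only 60 high: each carries one stay on top, either may have the long one. Two clay pots within 31 of the middle in x, tops 68 high. Lid hinge: along x at y = +110, z = 85.
- lid_edge (a point): Middle of the lid's free edge, underside; 235 mm from the hinge. Lid: aluminium frame, clear pane, 284 (x) by 235, 12 thick. 0.4 kg. Starts leaning 103 deg from closed, edge at box y +163, z 314, outer face to +y. A push to -y on the outer face 180 above the hinge takes 3 N; 10 deg past upright it sinks damped, 4 s, onto a raised stay. On the long one the edge is at z 210, y -90; on the short 168.
- long_stay_tip (a point): Middle of the round end (radius 6 mm) of the long stay, a steel bar 14 wide (box x), 10 thick, 125 from pivot to here. Pivot: pin along x over the end wall's middle, at box y -55, z 72. Folded it lies towards +y, 0 to 12 deg up, 7 or more clear above the wall, sides free to pinch. Swings up to a stop 10 deg past upright (towards -y); stiff pivot (0.04 Nm): stays where left.
- short_stay_tip (a point): The same for the short stay on the other end wall: same bar and pivot place, but only 75 mm from pivot to this point. It is to stay folded.

How it is judged:
By the outcome, as a careful person would: the job done as asked, in the order asked, and still so for the second after the job is handed in, with the robot touching nothing.
It also fails if it takes over 62 s, if anything falls off the work surface, if the arm or the gripper's body presses on something with over 40 N, if the wrist force passes 120 N, or if a joint passes its speed limit or range.

ROBOT

A 6-joint arm with a two-finger parallel gripper is mounted at the origin on the work surface. World frame = base frame: x ahead of the robot, y to its left, z up, the work surface at z = 0. Lengths are in m, angles in rad, forces in N, time in s.
With the tool pointing down it reaches from about 0.3 to 0.85 m from the base axis. Payload 4.2 kg.
Tool frame: the origin (TCP) lies at the very end of the fingers, on their centre line; the grasp point (between the pads) lies 19 mm behind it; z points along the fingers, y is the direction in which the jaws open and shut (so a half turn about z gives the same grasp; the last joint's range is limited). The gripper opens to 91 mm and grips with 3 to 60 N. Pads are 32 mm wide; open, the fingers measure 118 mm over their backs; the gripper's body (76 mm by 178 mm) begins 60 mm behind the grasp point.
Start: joints at [1.294, 0.32, 1.565, -0, 1.257, -0.02], TCP at [0.146, 0.556, 0.214] pointing down, gripper open.
Joint ranges: [-3.11, 3.11], [-0.84, 2.01], [0.21, 2.61], [-1.34, 4.49], [0.05, 2.63], [-2.56, 2.56]. Speed limits (rad/s): [2.57, 2.57, 3.14, 3.14, 3.14, 3.14].

INTERFACE

Orientations are given as a rotation vector (axis times angle).
In Python, from station import * gives the robot as it stands.
- The arm moves only by the tool servo_tool, never from a script. Its argument "motion" is a list of rows, each a list of 7 numbers: the finger opening in m, from 0 to 0.0912, then the shift along the tool's x, y, z in m, then the turn, a rotation vector about the tool's x, y, z in rad. A call has 1 to 10 rows; each row is the pose to reach, as a shift and turn from the pose measured when the call began, along the tool's axes at that moment; what a row does not reach only later rows make up. A row lasts 1/8 s, in which the tool goes at most 62.5 mm and 10.7 degrees, less where a joint would pass 70% of its speed; a pose out of reach is approached as far as the arm can. A call with a gripper value outside its range is refused whole. The fingers move at their own pace and stop on an object; "squeeze" is the grip in N (left out, the last holds). Time passes only in rows, so rows that repeat a pose let the fingers close. It gives the time, the measured TCP pose, the force and the opening at its end, in the units of the state.
- state(): the state, without advancing time (a new reading comes with each control period).
- read_camera(name): name is "scene" or "top"; returns (picture, depth): 384x512x3 uint8, red, green, blue; 384x512 float32, m along the optical axis (not along the pixel's ray), 0 where there is no reading.
- get_calibration(name): a dict with "fx", "fy", "cx", "cy" (pixels), "R" (3x3) and "t" (3): a world point X has camera coordinates R X + t. Camera axes: x right, y down, z forward; pixel columns grow to the right and rows downward; lengths in m; the calibration is good to about 2 mm. A picture is of the moment at which its call begins. get_calibration takes no time and is no camera call.
- job_done(): hands the job in, once; it reports no verdict.
The state is a dict: "t": time; "q": joint angles; "qd": joint speeds; "joint_torque": joint torques, N m; "position": TCP position; "tcp_rot": TCP orientation; "wrist_force": force on the tool from outside, world axes, zero at the start; "torque": the same for the moment, N m; "gripper_width": finger opening in m.
Only numpy, scipy, OpenCV 4.12 (cv2) and the standard library are available. Lean on these libraries where they do the work, as an engineer would, in place of code of your own. Each camera call takes 0.05 s, during which the arm holds its last target. There are 200 camera calls.

## Working session

There is one attempt and no reset: what is moved stays moved. The work goes in short steps, Python scripts to look and compute and a tool call to move; the robot and the scene stay as the last step left them, time stands still between calls to the robot, and variables do not carry over. Pictures are saved under pics/ and viewed, about 8 in all and at most 12, crops included, and the job is handed in when it is done.

Besides the shell and the picture viewer there is one more tool, called after "Request:" as name(argument=value, ...) on one line, values as JSON. servo_tool: Moves the arm, as the interface text tells. Its arguments: {"type":"object","properties":{"motion":{"type":"array"},"squeeze":{"type":"number"}},"required":["motion"]}

```bash
mkdir -p pics; ls; python3 - <<'E'
from station import *
import cv2,numpy as np
print(state())
for n in("scene","top"):
    p,d=read_camera(n); c=get_calibration(n); print(n,c)
    np.savez(f"pics/{n}0.npz",p=p,d=d); cv2.imwrite(f"pics/{n}0.png",cv2.resize(p[...,::-1],(768,576)))
E
```

```text
pics
{'t': 0.0, 'q': array([ 1.29397632e+00,  3.20277166e-01,  1.56567019e+00,  6.28651581e-06,
        1.25738357e+00, -2.00223596e-02]), 'qd': array([ 1.64493419e-05,  6.14724477e-04,  1.31150249e-03, -3.24334316e-04,
        3.10014361e-04, -1.53287798e-03]), 'joint_torque': array([-2.02390809e-03, -4.12467670e+01, -2.31972134e+01,  7.25764618e-02,
        4.55675845e-02, -1.34199249e-04]), 'position': array([0.14591402, 0.55566061, 0.21313217]), 'tcp_rot': array([-4.02238556e-01, -3.11546932e+00,  2.69884250e-03]), 'wrist_force': array([ 0.2678973 ,  0.72608522, -0.35788423]), 'torque': array([-0.02462614, -0.04063671,  0.01060327]), 'gripper_width': 0.09150776280671913}
scene {'fx': 436.6331738411167, 'fy': 436.6331738411167, 'cx': 262.98656794546775, 'cy': 187.85097834978356, 'R': array([[-0.4171879 ,  0.90881661, -0.00257509],
       [ 0.67782786,  0.30926367, -0.66701228],
       [-0.60539545, -0.28001492, -0.74504227]]), 't': array([ 0.2275936 , -0.34867573,  1.12335199])}
top {'fx': 417.0461366173055, 'fy': 417.0461366173055, 'cx': 253.58478159125016, 'cy': 198.72026699633983, 'R': array([[-0.0084387 , -0.99991676, -0.00976054],
       [-0.9894436 ,  0.0097617 , -0.14458935],
       [ 0.14467259,  0.00843736, -0.98944361]]), 't': array([0.00145255, 0.5948202 , 0.70142168])}
```

View pics/scene0.png

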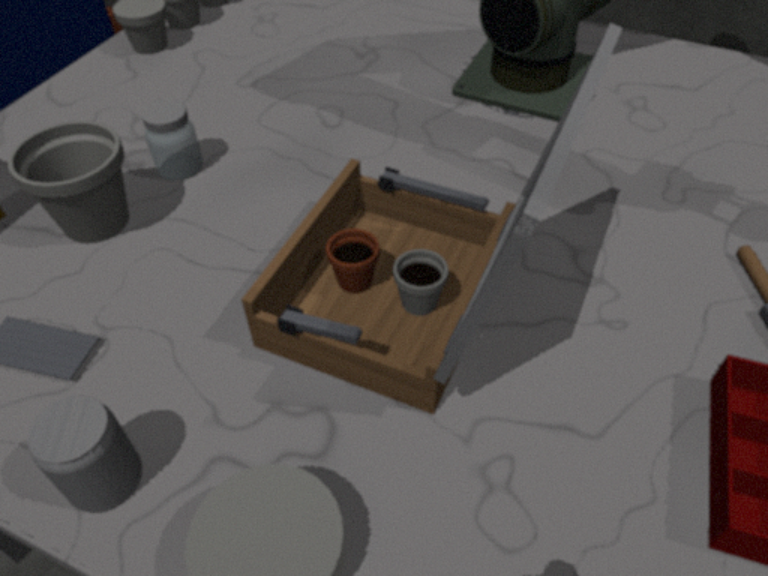

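View pics/top0.png

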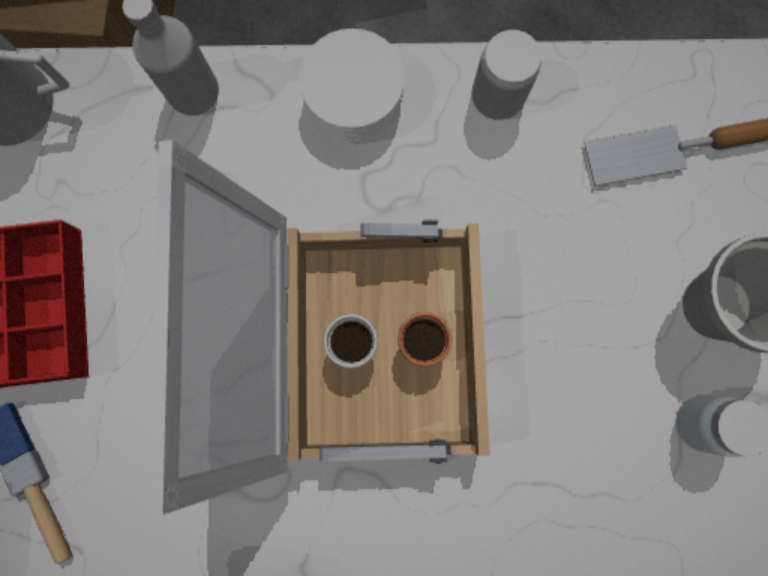

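The top view shows the long stay on the robot-side end wall (768-scale pixels 320–445, 452), with its pivot at about (438,452). The short stay is on the far wall (362–438, 230). The lid leans to the left (+y).

```bash
cat > h.py <<'E'
import numpy as np,cv2
def cloud(n,d,c):
    v,u=np.mgrid[:384,:512]
    C=np.stack([(u-c["cx"])/c["fx"]*d,(v-c["cy"])/c["fy"]*d,d],-1)
    W=(C-c["t"])@c["R"]; W[d<=0]=np.nan
    return W
E
python3 - <<'E'
from h import *
from station import get_calibration
for n in("top","scene"):
    z=np.load(f"pics/{n}0.npz"); p,d=z["p"].astype(int),z["d"]; W=cloud(n,d,get_calibration(n))
    wood=(p[...,0]-p[...,2]>35)
    v,u=np.mgrid[:384,:512]
    roi=(abs(W[...,0]-.52)<.3)&(abs(W[...,1])<.25)
    top=wood&roi&(W[...,2]>.078)&(W[...,2]<.089)
    P=W[top]; print(n,"long walls",len(P),np.median(P,0))
    r=cv2.minAreaRect(P[:,:2].astype(np.float32)); print(r, cv2.boxPoints(r).round(4).tolist())
    e=wood&roi&(W[...,2]>.055)&(W[...,2]<.064);P=W[e];r=cv2.minAreaRect(P[:,:2].astype(np.float32)); print("end",len(P),r)
    grey=(abs(p[...,0]-p[...,2])<30)&roi&(W[...,2]>.066)&(W[...,2]<.13)&(W[...,1]<.11)
    k,L,S,_=cv2.connectedComponentsWithStats(grey.astype(np.uint8))
    for i in range(1,k):
        if S[i,4]>60:
            Q=W[L==i]; r=cv2.minAreaRect(Q[:,:2].astype(np.float32)); print("grey",S[i],Q.min(0).round(4),Q.max(0).round(4),r)
            if n=="top":
                b=np.digitize(Q[:,1],np.arange(-.12,.13,.015))
                print([(Q[b==j].mean(0).round(4).tolist(),Q[b==j][:,2].max().round(4)) for j in np.unique(b)])
E
```

```text
top long walls 2160 [ 0.54123025 -0.10621317  0.08214875]
((0.5440167784690857, -0.00883299857378006), (0.259027898311615, 0.22014635801315308), 0.8839935064315796) [[0.41280001401901245, 0.09920000284910202], [0.41620001196861267, -0.120899997651577], [0.6751999855041504, -0.1168999969959259], [0.6718000173568726, 0.10320000350475311]]
end 596 ((0.5442296862602234, -0.008729115128517151), (0.2595977783203125, 0.19538052380084991), 0.7607624530792236)
grey [ 179  141   14  177 1474] [0.4002 0.0974 0.0789] [0.6842 0.11   0.13  ] ((0.5421897768974304, 0.10380495339632034), (0.2840363085269928, 0.012593732215464115), 0.08076957613229752)
[([0.515, 0.1024, 0.092], np.float64(0.1096)), ([0.5385, 0.1075, 0.1046], np.float64(0.13))]
grey [240 146  52  16 522] [ 0.6571 -0.0701  0.066 ] [0.683  0.0183 0.0908] ((0.6719606518745422, -0.025908734649419785), (0.08850964158773422, 0.025758355855941772), 86.81668853759766)
[([0.6693, -0.0654, 0.076], np.float64(0.081)), ([0.6691, -0.0533, 0.0772], np.float64(0.0831)), ([0.6688, -0.0376, 0.0796], np.float64(0.084)), ([0.6684, -0.0229, 0.0817], np.fl
[... 2115 characters left out ...]
667] [0.434  0.0643 0.0828] ((0.4175039827823639, -0.005776599049568176), (0.025801002979278564, 0.14037764072418213), 2.9921088218688965)
grey [296 120  57 116 387] [0.4063 0.0864 0.0824] [0.6627 0.1099 0.1275] ((0.5345415472984314, 0.0987786278128624), (0.25648510456085205, 0.023340092971920967), 0.3587092459201813)
grey [262 166  36  28 234] [ 5.135e-01 -1.000e-04  6.600e-02] [0.5764 0.0608 0.071 ] ((0.5444751977920532, 0.030147619545459747), (0.06193343177437782, 0.059048332273960114), 21.724180221557617)
grey [185 203  56  26 682] [ 0.6585 -0.0722  0.0666] [0.6836 0.018  0.0922] ((0.6686112880706787, -0.027176380157470703), (0.024541743099689484, 0.08998344838619232), 4.470847129821777)
```

```bash
cat >> h.py <<'E'
from scipy.spatial.transform import Rotation as Ro
R0=np.array([[-.016,1,0],[1,.016,0],[0,0,-1.]]); # columns tool x,y,z: x=(-.016,1,0), y=(1,.016,0)
R0=np.stack([[-.016,1,0],[1,.016,0],[0,0,-1]],1); R0=R0/np.linalg.norm(R0,axis=0)
def rows(targets,Rt=R0):
    from station import state
    s=state(); R=Ro.from_rotvec(s["tcp_rot"]).as_matrix()
    rv=Ro.from_matrix(R.T@Rt).as_rotvec()
    print("t",round(s["t"],2),"pos",s["position"].round(4),"F",s["wrist_force"].round(1),"w",round(s["gripper_width"],4),"rv",rv.round(3))
    for p in targets: print(p,(R.T@(np.array(p)-s["position"])).round(4))
E
python3 -c "
from h import *
rows([(.31,-.02,.28)])"
```

```text
t 0.1 pos [0.1459 0.5557 0.2132] F [0.3 0.3 0.4] w 0.091 rv [-1.000e-03  1.000e-03  1.298e+00]
(0.31, -0.02, 0.28) [-0.3049 -0.5153 -0.066 ]
```

Request:
servo_tool(motion=[[0.05, -0.03, -0.05, -0.03, 0, 0, 0.13], [0.05, -0.06, -0.1, -0.066, 0, 0, 0.26], [0.05, -0.09, -0.155, -0.066, 0, 0, 0.4], [0.05, -0.12, -0.205, -0.066, 0, 0, 0.52], [0.05, -0.15, -0.26, -0.066, 0, 0, 0.65], [0.05, -0.18, -0.31, -0.066, 0, 0, 0.8], [0.05, -0.21, -0.36, -0.066, 0, 0, 0.95], [0.05, -0.245, -0.41, -0.066, 0, 0, 1.1], [0.05, -0.275, -0.465, -0.066, 0, 0, 1.25], [0.05, -0.305, -0.515, -0.066, 0, 0, 1.3]])

```text
t: 1.35
position: [0.31, -0.0218, 0.2801]
tcp_rot: [2.208, 2.233, -0.001]
wrist_force: [1.3, 0.9, 1.1]
gripper_width: 0.0502
```

```bash
python3 -c "
from h import *
rows([(.419,.022,.2),(.419,.022,.055)])"
```

```text
t 1.35 pos [ 0.31   -0.0218  0.2801] F [1.3 0.9 1.1] w 0.0502 rv [ 0.001  0.001 -0.005]
(0.419, 0.022, 0.2) [0.0426 0.1095 0.0801]
(0.419, 0.022, 0.055) [0.0428 0.1094 0.2251]
```

Request:
servo_tool(motion=[[0.05, 0.02, 0.05, 0.03, 0, 0, 0], [0.05, 0.043, 0.1095, 0.08, 0, 0, 0], [0.05, 0.043, 0.1095, 0.12, 0, 0, 0], [0.05, 0.043, 0.1095, 0.16, 0, 0, 0], [0.05, 0.043, 0.1095, 0.2, 0, 0, 0], [0.05, 0.043, 0.1095, 0.215, 0, 0, 0], [0.05, 0.043, 0.1095, 0.225, 0, 0, 0], [0.05, 0.043, 0.1095, 0.225, 0, 0, 0]])

```text
t: 2.35
position: [0.4189, 0.0222, 0.0548]
tcp_rot: [2.208, 2.233, -0.002]
wrist_force: [0.3, -0.6, 0.3]
gripper_width: 0.0496
```

Request:
servo_tool(motion=[[0.014, 0, 0, 0, 0, 0, 0], [0.012, 0, 0, 0, 0, 0, 0], [0.012, 0, 0, 0, 0, 0, 0], [0.012, 0, 0, 0, 0, 0, 0]], squeeze=5)

```text
t: 2.85
position: [0.4195, 0.0222, 0.0551]
tcp_rot: [2.208, 2.233, -0.0]
wrist_force: [1.3, 0.1, 0.1]
gripper_width: 0.0141
```

```bash
python3 - <<'E'
from h import *
a=np.radians([2,15,30,45,60,75,90,100,103])
r=.088
rows([(.419+.001*(1-np.cos(t)),-.066+r*np.cos(t),.072+r*np.sin(t)-.019) for t in a])
E
```

```text
t 2.85 pos [0.4195 0.0222 0.0551] F [1.3 0.1 0.1] w 0.0141 rv [ 0.001  0.001 -0.005]
(np.float64(0.4190006091729809), np.float64(0.021946392777680415), np.float64(0.056071155709820075)) [-0.0002 -0.0005 -0.001 ]
(np.float64(0.4190340741737109), np.float64(0.01900147271343801), np.float64(0.07577607596902182)) [-0.0032 -0.0004 -0.0207]
(np.float64(0.41913397459621554), np.float64(0.010210235533030604), np.float64(0.09699999999999999)) [-0.012  -0.0004 -0.0419]
(np.float64(0.4192928932188134), np.float64(-0.0037746032555838194), np.float64(0.11522539674441616)) [-0.026  -0.0004 -0.0601]
(np.float64(0.4195), np.float64(-0.022), np.float64(0.1292102355330306)) [-0.0443 -0.0004 -0.074 ]
(np.float64(0.4197411809548975), np.float64(-0.043223924030978175), np.float64(0.13800147271343802)) [-0.0655 -0.0004 -0.0828]
(np.float64(0.42), np.float64(-0.066), np.float64(0.141)) [-0.0883 -0.0003 -0.0858]
(np.float64(0.4201736481776669), np.float64(-0.08128103963468987), np.float64(0.13966308226507432)) [-0.1036 -0.0003 -0.0844]
(np.float64(0.4202249510543439), np.float64(-0.08579569278226012), np.float64(0.1387445657011007)) [-0.1081 -0.0003 -0.0835]
```

Request:
servo_tool(motion=[[0.012, -0.003, 0, -0.021, 0, 0, 0], [0.012, -0.012, 0, -0.042, 0, 0, 0], [0.012, -0.026, 0, -0.06, 0, 0, 0], [0.012, -0.044, 0, -0.074, 0, 0, 0], [0.012, -0.0655, 0, -0.083, 0, 0, 0], [0.012, -0.088, 0, -0.086, 0, 0, 0], [0.012, -0.1035, 0, -0.0845, 0, 0, 0], [0.012, -0.105, 0, -0.084, 0, 0, 0], [0.012, -0.105, 0, -0.084, 0, 0, 0]])

```text
t: 3.98
position: [0.4211, -0.0835, 0.14]
tcp_rot: [2.206, 2.231, -0.0]
wrist_force: [-0.2, -1.2, 6.6]
gripper_width: 0.0139
```

```bash
python3 - <<'E'
from h import *
from station import *
rows([])
p,d=read_camera("scene"); W=cloud("scene",d,get_calibration("scene"))
np.savez("pics/s1.npz",p=p,d=d)
cv2.imwrite("pics/s1.png",cv2.resize(p[60:300,130:450,::-1],(800,600)))
E
```

```text
t 3.98 pos [ 0.4211 -0.0835  0.14  ] F [-0.2 -1.2  6.6] w 0.0139 rv [ 0.003  0.003 -0.005]
```

View pics/s1.png

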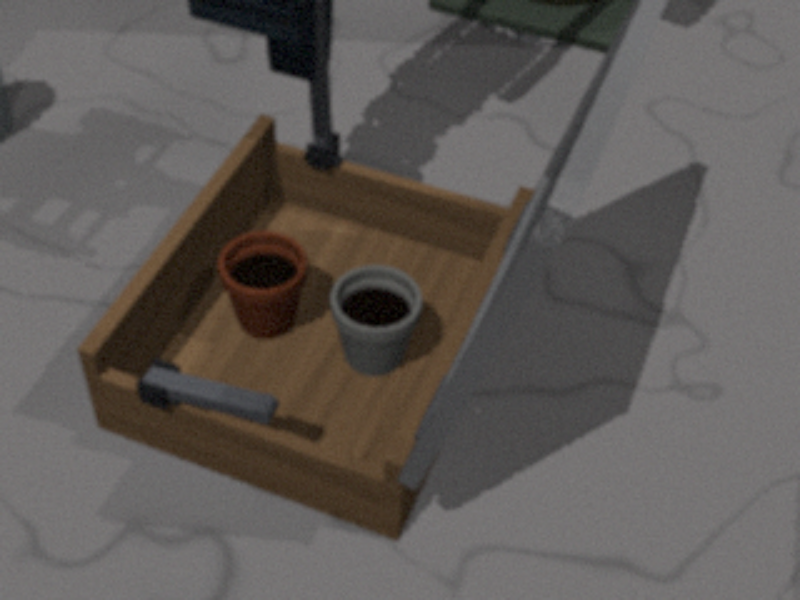

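The long stay is up at its stop: its pivot is at (322,152) and it runs up into the gripper. The short stay is still folded at (150–275, 390), and the lid is unmoved. Next I release the stay and go over the lid.

Request:
servo_tool(motion=[[0.05, 0, 0, 0, 0, 0, 0], [0.05, 0, 0, 0, 0, 0, 0], [0.05, 0, 0, -0.03, 0, 0, 0], [0.05, 0, 0, -0.08, 0, 0, 0], [0.05, 0, 0, -0.14, 0, 0, 0], [0.05, 0, 0, -0.2, 0, 0, 0], [0.05, 0, 0, -0.26, 0, 0, 0], [0.05, 0, 0, -0.27, 0, 0, 0]])

```text
t: 5.03
position: [0.4215, -0.0829, 0.4139]
tcp_rot: [2.201, 2.227, 0.006]
wrist_force: [0.9, -0.5, -0.7]
gripper_width: 0.0499
```

```bash
python3 - <<'E'
from h import *
from station import *
rows([(.5,.26,.41),(.5,.26,.27)])
for n in("scene","top"):
    p,d=read_camera(n); W=cloud(n,d,get_calibration(n)); np.savez(f"pics/{n}2.npz",p=p,d=d)
    m=(abs(W[...,0]-.42)<.02)&(abs(W[...,1]+.08)<.04)&(W[...,2]>.085)&(W[...,2]<.22)
    Q=W[m]; b=np.digitize(Q[:,2],np.arange(.085,.23,.02))
    print(n,[(Q[b==j].mean(0).round(4).tolist(),int((b==j).sum())) for j in np.unique(b)],Q[:,2].max())
E
```

```text
t 5.03 pos [ 0.4215 -0.0829  0.4139] F [ 0.9 -0.5 -0.7] w 0.0499 rv [ 0.01   0.005 -0.004]
(0.5, 0.26, 0.41) [0.3419 0.0824 0.0031]
(0.5, 0.26, 0.27) [0.3426 0.081  0.1431]
scene [([0.4254, -0.068, 0.0952], 69), ([0.4245, -0.0664, 0.1155], 77), ([0.4247, -0.0674, 0.1352], 77), ([0.4244, -0.0682, 0.1554], 84), ([0.4248, -0.0691, 0.1753], 88), ([0.4239, -0.0701, 0.1962], 104), ([0.4246, -0.0716, 0.2051], 2)] 0.2051906120467903
top [([0.422, -0.0634, 0.0952], 21), ([0.4232, -0.0642, 0.1131], 18), ([0.4229, -0.0653, 0.1347], 31), ([0.4219, -0.0661, 0.1569], 27), ([0.4223, -0.0669, 0.1758], 27), ([0.4211, -0.0707, 0.1996], 108)] 0.20468346237351803
```

The depth slope shows the stay only about 3–4° past upright, not at its 10° stop. I'll push it to the stop with closed fingers.

Request:
servo_tool(motion=[[0.0, 0.055, 0, 0.02, 0, 0, 0], [0.0, 0.055, 0, 0.08, 0, 0, 0], [0.0, 0.055, 0, 0.14, 0, 0, 0], [0.0, 0.055, 0, 0.2, 0, 0, 0], [0.0, 0.055, 0, 0.25, 0, 0, 0], [0.0, 0.055, 0, 0.264, 0, 0, 0], [0.0, 0.055, 0, 0.264, 0, 0, 0]])

```text
t: 6.0
position: [0.4204, -0.0285, 0.1456]
tcp_rot: [2.206, 2.232, -0.002]
wrist_force: [-0.0, 0.3, 1.2]
gripper_width: 0.0004
```

Request:
servo_tool(motion=[[0.0, -0.01, 0, 0, 0, 0, 0], [0.0, -0.018, 0, 0, 0, 0, 0], [0.0, -0.024, 0, 0, 0, 0, 0], [0.0, -0.03, 0, 0, 0, 0, 0], [0.0, -0.03, 0, 0, 0, 0, 0]])

```text
t: 6.62
position: [0.4214, -0.0573, 0.1462]
tcp_rot: [2.21, 2.23, 0.005]
wrist_force: [0.3, 7.0, 2.3]
gripper_width: 0.0004
```

Request:
servo_tool(motion=[[0.0, -0.003, 0, 0, 0, 0, 0], [0.0, -0.004, 0, 0, 0, 0, 0], [0.0, -0.004, 0, 0, 0, 0, 0]])

```text
t: 7.0
position: [0.4214, -0.0577, 0.1464]
tcp_rot: [-2.212, -2.225, -0.015]
wrist_force: [1.1, 13.8, 1.6]
gripper_width: 0.0006
```

```bash
cat >> h.py <<'E'
def stay():
    from station import read_camera,get_calibration
    for n in("scene","top"):
        p,d=read_camera(n); W=cloud(n,d,get_calibration(n)); np.savez(f"pics/{n}_last.npz",p=p,d=d)
        m=(abs(W[...,0]-.42)<.02)&(abs(W[...,1]+.08)<.04)&(W[...,2]>.09)&(W[...,2]<.22)
        Q=W[m]; b=np.digitize(Q[:,2],np.arange(.085,.23,.02))
        print(n,[(Q[b==j].mean(0).round(4).tolist(),int((b==j).sum())) for j in np.unique(b)],Q[:,2].max())
E
python3 -c "
from h import *
rows([]);stay()"
```

```text
t 7.0 pos [ 0.4214 -0.0577  0.1464] F [ 1.1 13.8  1.6] w 0.0006 rv [ 0.004 -0.01  -0.01 ]
scene [([0.4241, -0.0691, 0.0975], 59), ([0.4244, -0.0722, 0.1153], 83), ([0.425, -0.0759, 0.1349], 79), ([0.4281, -0.0607, 0.1568], 211), ([0.4285, -0.0545, 0.1728], 177), ([0.4257, -0.0428, 0.1955], 96), ([0.4262, -0.0422, 0.2086], 31)] 0.21543574526266476Traceback (most recent call last):
  File "<string>", line 3, in <module>
    rows([]);stay()
             ~~~~^^
  File "h.py", line 22, in stay
    print(n,[(Q[b==j].mean(0).round(4).tolist(),int((b==j).sum())) for j in np.unique(b)],Q[:,2].max())
                                                                                          ~~~~~~~~~~^^
    return umr_maximum(a, axis, None, out, keepdims, initial, where)
ValueError: zero-size array to reduction operation maximum which has no identity
```

The stay is now at the stop: 10.3° slope, with 14 N at a standstill. Back off and go up and over.

Request:
servo_tool(motion=[[0.0, 0.015, 0, 0, 0, 0, 0], [0.0, 0.03, 0, -0.02, 0, 0, 0], [0.0, 0.03, 0, -0.08, 0, 0, 0], [0.0, 0.03, 0, -0.14, 0, 0, 0], [0.0, 0.03, 0, -0.2, 0, 0, 0], [0.0, 0.03, 0, -0.26, 0, 0, 0], [0.0, 0.03, 0, -0.265, 0, 0, 0]])

```text
t: 7.98
position: [0.4216, -0.0304, 0.4161]
tcp_rot: [2.212, 2.225, 0.023]
wrist_force: [0.0, 0.2, -0.5]
gripper_width: 0.0007
```

```bash
python3 -c "
from h import *
rows([(.5,.27,.41),(.5,.27,.27)]);stay()"
```

```text
t 7.97 pos [ 0.4216 -0.0304  0.4161] F [ 0.   0.2 -0.5] w 0.0007 rv [ 0.013 -0.008 -0.01 ]
(0.5, 0.27, 0.41) [0.2999 0.0801 0.0095]
(0.5, 0.27, 0.27) [0.2988 0.0783 0.1495]
scene [([0.4244, -0.069, 0.0976], 61), ([0.4246, -0.0719, 0.1153], 78), ([0.4246, -0.0757, 0.1349], 85), ([0.4243, -0.079, 0.1549], 91), ([0.4246, -0.0828, 0.1752], 93), ([0.424, -0.0861, 0.195], 102)] 0.20292204740999983
top [([0.4219, -0.0666, 0.097], 26), ([0.4216, -0.0693, 0.1143], 40), ([0.4213, -0.073, 0.1347], 43), ([0.4222, -0.0773, 0.1561], 53), ([0.4215, -0.0804, 0.1761], 48), ([0.4209, -0.0868, 0.1974], 117)] 0.20260148230003458
```

Request:
servo_tool(motion=[[0.0, 0.05, 0.013, 0, 0, 0, 0], [0.0, 0.1, 0.026, 0, 0, 0, 0], [0.0, 0.15, 0.04, 0, 0, 0, 0], [0.0, 0.2, 0.053, 0, 0, 0, 0], [0.0, 0.25, 0.067, 0, 0, 0, 0], [0.0, 0.3, 0.08, 0.01, 0.01, -0.01, -0.01], [0.0, 0.3, 0.08, 0.05, 0.01, -0.01, -0.01], [0.0, 0.3, 0.08, 0.1, 0.01, -0.01, -0.01], [0.0, 0.3, 0.08, 0.15, 0.01, -0.01, -0.01], [0.0, 0.3, 0.08, 0.15, 0.01, -0.01, -0.01]])

```text
t: 9.32
position: [0.4958, 0.2699, 0.259]
tcp_rot: [-2.198, -2.234, 0.028]
wrist_force: [0.7, -0.5, 0.7]
gripper_width: 0.0003
```

```bash
python3 - <<'E'
from h import *
from station import *
rows([(.5,.18,.27),(.5,.08,.27)])
p,d=read_camera("scene"); cv2.imwrite("pics/s3.png",cv2.resize(p[...,::-1],(768,576)))
E
```

```text
t 9.32 pos [0.4958 0.2699 0.259 ] F [ 0.7 -0.5  0.7] w 0.0003 rv [-0.018  0.007  0.   ]
(0.5, 0.18, 0.27) [-0.09    0.0026 -0.0103]
(0.5, 0.08, 0.27) [-0.19    0.001  -0.0096]
```

View pics/s3.png

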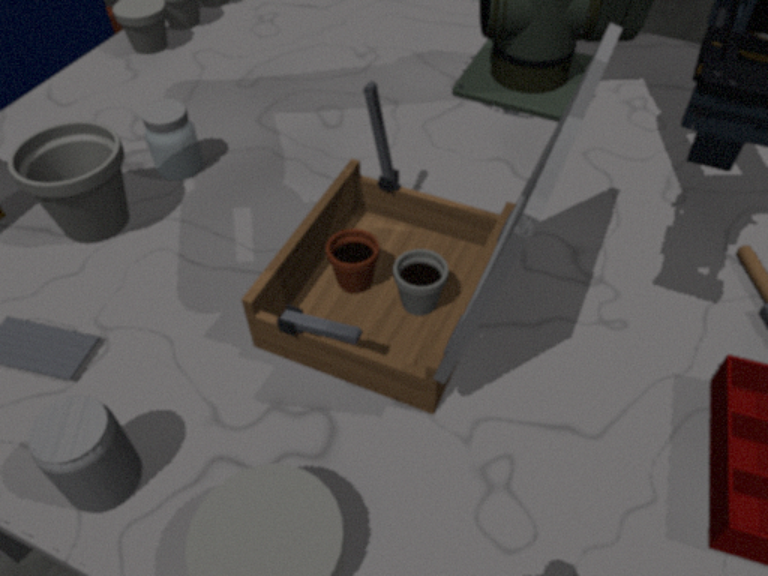

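The long stay stands up, from (388,180) to (372,88). The short one is folded at (285–360, 325). The gripper is outside the lid at (715,130). Now push the lid.

Request:
servo_tool(motion=[[0.0, -0.04, 0.001, -0.01, 0, 0, 0], [0.0, -0.075, 0.002, -0.01, 0, 0, 0], [0.0, -0.085, 0.002, -0.01, 0, 0, 0], [0.0, -0.095, 0.002, -0.01, 0, 0, 0], [0.0, -0.105, 0.002, -0.01, 0, 0, 0], [0.0, -0.115, 0.002, -0.01, 0, 0, 0]])

```text
t: 10.12
position: [0.502, 0.1562, 0.2734]
tcp_rot: [-2.199, -2.237, 0.015]
wrist_force: [0.9, 2.8, 1.7]
gripper_width: 0.0003
```

Request:
servo_tool(motion=[[0.0, -0.012, 0, 0, 0, 0, 0], [0.0, -0.022, 0, 0, 0, 0, 0], [0.0, -0.032, 0, 0, 0, 0, 0], [0.0, -0.042, 0, 0, 0, 0, 0], [0.0, -0.052, 0, 0, 0, 0, 0], [0.0, -0.06, 0, 0, 0, 0, 0], [0.0, -0.068, 0, 0, 0, 0, 0], [0.0, -0.075, 0, 0, 0, 0, 0]])

```text
t: 11.12
position: [0.5032, 0.0806, 0.2735]
tcp_rot: [-2.199, -2.237, 0.016]
wrist_force: [-0.1, 1.2, -1.1]
gripper_width: 0.0003
```

Request:
servo_tool(motion=[[0.0, -0.008, 0, 0, 0, 0, 0], [0.0, -0.016, 0, 0, 0, 0, 0], [0.0, -0.022, 0, 0, 0, 0, 0], [0.0, -0.022, 0, 0, 0, 0, 0], [0.0, -0.022, 0, 0, 0, 0, 0], [0.0, -0.022, 0, 0, 0, 0, 0]])

```text
t: 11.88
position: [0.5036, 0.0587, 0.2737]
tcp_rot: [-2.199, -2.237, 0.016]
wrist_force: [-0.7, 0.5, 0.7]
gripper_width: 0.0005
```

```bash
python3 - <<'E'
from h import *
from station import *
p,d=read_camera("scene"); cv2.imwrite("pics/s4.png",cv2.resize(p[...,::-1],(768,576)))
E
```

```text
(no output)
```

View pics/s4.png

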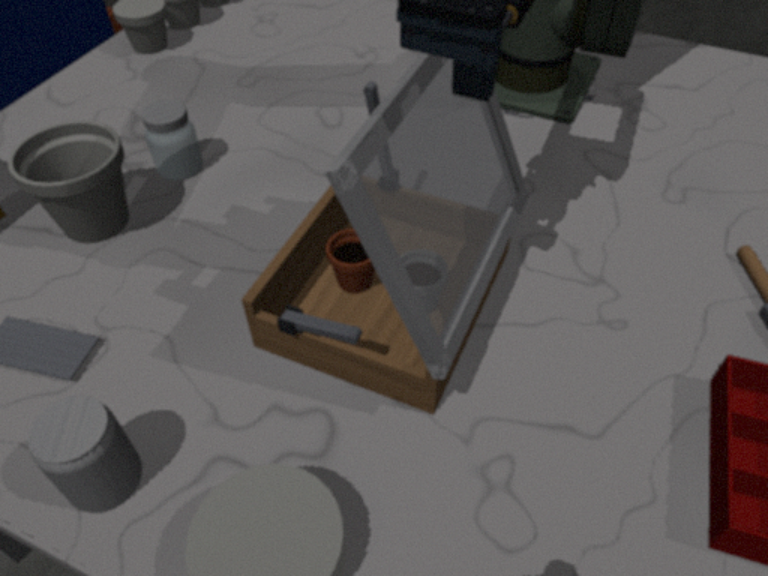

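The lid is past upright and sinking: its free edge runs from (340,170) to (430,60), and the stay top is at (372,88). The fingers carry no force. Retreat to +y and up while it settles.

Request:
servo_tool(motion=[[0.0, 0.03, 0, -0.02, 0, 0, 0], [0.0, 0.07, 0, -0.06, 0, 0, 0], [0.0, 0.12, 0, -0.1, 0, 0, 0], [0.0, 0.17, 0, -0.12, 0, 0, 0], [0.0, 0.2, 0, -0.12, 0, 0, 0], [0.0, 0.2, 0, -0.12, 0, 0, 0], [0.0, 0.2, 0, -0.12, 0, 0, 0], [0.0, 0.2, 0, -0.12, 0, 0, 0], [0.0, 0.2, 0, -0.12, 0, 0, 0], [0.0, 0.2, 0, -0.12, 0, 0, 0]])

```text
t: 13.18
position: [0.5015, 0.2585, 0.393]
tcp_rot: [-2.2, -2.236, 0.016]
wrist_force: [-0.5, -0.4, -0.5]
gripper_width: 0.0007
```

Request:
servo_tool(motion=[[0.0, 0, 0, 0, 0, 0, 0], [0.0, 0, 0, 0, 0, 0, 0], [0.0, 0, 0, 0, 0, 0, 0], [0.0, 0, 0, 0, 0, 0, 0], [0.0, 0, 0, 0, 0, 0, 0], [0.0, 0, 0, 0, 0, 0, 0], [0.0, 0, 0, 0, 0, 0, 0], [0.0, 0, 0, 0, 0, 0, 0], [0.0, 0, 0, 0, 0, 0, 0], [0.0, 0, 0, 0, 0, 0, 0]])

```text
t: 14.42
position: [0.5015, 0.2585, 0.3931]
tcp_rot: [-2.2, -2.236, 0.015]
wrist_force: [-0.3, -0.5, 1.0]
gripper_width: 0.0003
```

Request:
servo_tool(motion=[[0.0, 0, 0, 0, 0, 0, 0], [0.0, 0, 0, 0, 0, 0, 0], [0.0, 0, 0, 0, 0, 0, 0], [0.0, 0, 0, 0, 0, 0, 0], [0.0, 0, 0, 0, 0, 0, 0], [0.0, 0, 0, 0, 0, 0, 0], [0.0, 0, 0, 0, 0, 0, 0], [0.0, 0, 0, 0, 0, 0, 0], [0.0, 0, 0, 0, 0, 0, 0], [0.0, 0, 0, 0, 0, 0, 0]])

```text
t: 15.68
position: [0.5015, 0.2585, 0.393]
tcp_rot: [-2.2, -2.236, 0.015]
wrist_force: [0.7, 0.2, -0.9]
gripper_width: 0.0006
```

Request:
servo_tool(motion=[[0.0, 0, 0, 0, 0, 0, 0], [0.0, 0, 0, 0, 0, 0, 0], [0.0, 0, 0, 0, 0, 0, 0], [0.0, 0, 0, 0, 0, 0, 0], [0.0, 0, 0, 0, 0, 0, 0], [0.0, 0, 0, 0, 0, 0, 0], [0.0, 0, 0, 0, 0, 0, 0], [0.0, 0, 0, 0, 0, 0, 0], [0.0, 0, 0, 0, 0, 0, 0], [0.0, 0, 0, 0, 0, 0, 0]])

```text
t: 16.92
position: [0.5015, 0.2585, 0.393]
tcp_rot: [-2.2, -2.236, 0.016]
wrist_force: [-1.2, 0.4, 1.1]
gripper_width: 0.0006
```

```bash
python3 - <<'E'
from h import *
from station import *
rows([])
p,d=read_camera("scene"); cv2.imwrite("pics/s5.png",cv2.resize(p[...,::-1],(768,576)))
for n in("scene","top"):
  for k in range(2):
    p,d=read_camera(n); W=cloud(n,d,get_calibration(n))
    m=(abs(W[...,0]-.545)<.13)&(W[...,1]<-.085)&(W[...,1]>-.14)&(W[...,2]>.13)&(W[...,2]<.3)
    Q=W[m]; print(n,len(Q),"edge top z",np.percentile(Q[:,2],[5,50,95]).round(4),"min y",Q[:,1].min().round(4))
E
```

```text
t 16.93 pos [0.5015 0.2585 0.393 ] F [-1.2  0.4  1.1] w 0.0006 rv [-0.01   0.004  0.   ]
scene 743 edge top z [0.2154 0.2183 0.2207] min y -0.0946
scene 733 edge top z [0.2155 0.2184 0.2207] min y -0.0954
top 1706 edge top z [0.2101 0.2162 0.2191] min y -0.0997
top 1706 edge top z [0.2099 0.2161 0.2191] min y -0.1
```

View pics/s5.png

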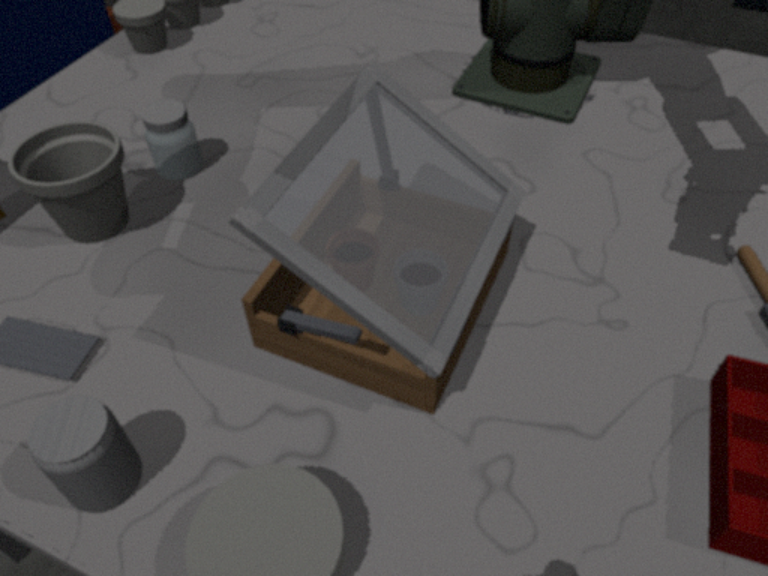

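The lid rests on the raised long stay (seen through the pane from (388,180) to (375,95)). The short stay is still folded at (285–360, 325), and the arm is clear.

```bash
python3 -c "
from station import *
job_done()"
```

```text
the job is handed in; nothing more can be done
```

The germination box is airing: the lid rests propped on the raised long stay, and the short stay is still folded. I handed the job in at about 17 s, well inside the 62 s limit.

- **Long stay:** It was on the robot-side end wall. I pinched it, swung it up and released it. A depth check then showed it only about 3–4° past upright, so I pushed it with closed fingers to its stop. It measured about 10° past upright afterwards.
- **Lid:** I pushed the outer face at about 3 N until it went past upright, then backed the arm away while it sank.
- **Last checks:** Top of the lid's free edge is at z ≈ 0.216–0.220 m and its y ≈ -0.095 to -0.100 m. About 0.220 m and -0.099 m are expected on the long stay. Readings did not change between repeated pictures, and the robot was touching nothing. The largest wrist force reported was 14 N, while pushing the stay against its stop.

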